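# Attenuate the beam, then hold the enclosure's sprung hatch just below its balance point

### The arm

A 6-joint arm with a two-finger parallel gripper is mounted at the origin on the work surface. World frame = base frame: x ahead of the robot, y to its left, z up, the work surface at z = 0. Lengths are in m, angles in rad, forces in N, time in s.
With the tool pointing down it reaches from about 0.15 to 0.775 m from the base axis. Payload 6.1 kg.
Tool frame: the origin (TCP) lies midway between the tips of the shut fingers; the grasp point (between the pads) lies 19 mm behind it (ctrl.grip_point_offset is the y of the grasp point in the tool frame, in m); y points along the fingers, z is the direction in which the jaws open and shut, and the axes are right-handed (so a half turn about y gives the same grasp; the last joint's range is limited). The gripper opens to 85 mm and grips with 20 to 120 N. Pads are 22 mm wide; open, the fingers measure 114 mm over their backs; the gripper's body (76 mm by 85 mm) begins 54 mm behind the grasp point. The pads swing forward as they close: fully open they stand 13 mm farther back than shut.
Start: joints at [1.215, 0.126, -0.04, 1.405, 0, 1.571], TCP at [0.183, 0.492, 0.231] pointing down, gripper open.
Joint ranges: [-2.72, 2.72], [-0.95, 1.95], [-1.27, 1.35], [-1.78, 2.02], [-1.46, 1.47], [-3.14, 3.14]. Speed limits (rad/s): [2.39, 2.39, 3.01, 3.14, 3.14, 3.14].

### API

Orientations are given as a rotation vector (axis times angle).
In Python, from station import readout, cams, ctrl gives the robot as it stands.
- The arm moves only by the shell command python3 -m jog 'ROWS' [OPENING] [FORCE]. ROWS is JSON, a list of rows, each a list of 2 entries, a list of its own where there are three numbers: the shift along the tool's x, y, z in mm, then the turn, a rotation vector about the tool's x, y, z in degrees. A call has 1 to 20 rows; each row is the pose to reach, as a shift and turn from the pose measured when the call began, along the tool's axes at that moment; what a row does not reach only later rows make up. A row lasts 1/8 s, in which the tool goes at most 62.5 mm and 10.7 degrees, less where a joint would pass 70% of its speed; a pose out of reach is approached as far as the arm can. A call with a gripper value outside its range is refused whole. OPENING is the finger opening in mm, from 0 to 85.4, set as the call begins (- or left out, the last holds). The fingers move at their own pace and stop on an object; FORCE is the grip in N (left out, the last holds). Time passes only in rows, so rows that repeat a pose let the fingers close. It gives the time, the measured TCP pose, the force and the opening at its end, in the units of the state.
- readout.get_state(): the state, without advancing time (a new reading comes with each control period).
- cams.camera(name): name is "side" or "top" or "wrist"; returns (picture, depth): 400x640x3 uint8, red, green, blue; 400x640 float32, m along the optical axis (not along the pixel's ray), 0 where there is no reading.
- cams.camera_params(name): a dict with "fx", "fy", "cx", "cy" (pixels), "view" (4x4, takes a point from world to camera coordinates). Camera axes: x right, y down, z forward; pixel columns grow to the right and rows downward; lengths in m; the calibration is good to about 2 mm. A picture is of the moment at which its call begins: read the wrist's pose just before it. camera_params takes no time and is no camera call; for the wrist camera it gives the pose at the moment of the call.
- ctrl.job_done(): hands the job in, once; it reports no verdict.
The state is a dict: "time": time; "qpos": joint angles; "qd": joint speeds; "joint_torque": joint torques, N m; "tcp_pos": TCP position; "tcp_rot": TCP orientation; "force": force on the tool from outside, world axes, zero at the start; "torque": the same for the moment, N m; "finger_gap": finger opening in m.
Only numpy, scipy, OpenCV 4.12 (cv2) and the standard library are available. Lean on these libraries where they do the work, as an engineer would, in place of code of your own. Each camera call takes 0.05 s, during which the arm holds its last target. There are 200 camera calls.

### The job

Before the beam enclosure is opened, turn the attenuator's click-stop collar to 4. Then take the enclosure's hatch by its bar, raise it a little past its balance point without letting it fly up to its end stop, ease it back down and finish while still holding it steady by the bar some 5 to 10 degrees below the balance point. Leave the collar at 4 and the other things on the bench where they are.

Things in the scene. Friction and masses are not known exactly. Their poses are not given: they have to be found in the camera images.
- enclosure: Beam enclosure, fixed to the bench: black open box 170 deep (its x) x 200 wide (its y) x 95 mm high with a grey hatch on top and 8 mm high feet at its two sides. Origin at the centre of its underside; its x axis points from the handle side to the hinge side. Position and yaw vary, and it may stand left or right of the attenuator.
- hinge_mid (a point): Middle of the hatch's level hinge axis, on the enclosure's far edge: 85 mm along the enclosure's +x from its origin, 100 mm above the bench. The axis runs along the enclosure's y.
- hatch (a joint): Angle of the hatch (rad): 0 = shut and level; grows as the handle side swings up and over towards the hinge; end stop at 1.45. Steel plate 170 x 200 x 6 mm on a wound counterbalance spring, nearly frictionless. Balance point at 1.00 rad (57 degrees from shut): below it the hatch falls shut, above it it swings up to the stop by itself. The pull needed at the bar is about 1.7 N when shut, falling to nothing at the balance point.
- bar_mid (a point): Middle of the hatch's round steel bar handle (called hatch_c1 in the rules), 12 mm thick and 150 mm long, parallel to the hinge, 220 mm from the hinge axis and in the plane of the hatch (so 100 mm above the bench and 50 mm in front of the box when shut), on two side arms, 140 mm clear between them. 44 mm clear between bar and hatch edge. A pinch from above lets the bar roll between the fingers as the hatch turns.
- attenuator: Attenuator, fixed to the bench: grey block 110 (its x) x 100 (its y) x 70 mm high with a black dial plate of 94 mm diameter flush on top. Origin at the centre of its underside; the collar's upright axis passes through it. Numbers 0 to 6 are marked in white on the far (+x) half of the dial plate, 0.3 rad apart: 3 lies along the attenuator's +x, 0 lies 0.9 rad towards its +y, 6 lies 0.9 rad towards its -y.
- collar (a joint): Turn of the collar (rad), growing clockwise as seen from above: 0 = number 0, then one click every 0.3 rad, so 0.3 x number; 4 is at 1.2. End stops just outside 0 and 6. It starts at 0, 1 or 2. A spring pawl draws it into the nearest number; about 0.1 N m takes it over a click. A black line on its foot flange, and one on its top from near the centre to the rim, point to the number.
- collar_grip (a point): Point on the collar's axis at the height to grip, 100 mm above the bench. The collar is an upright knurled aluminium cylinder of 40 mm diameter, from 76 to 118 mm above the bench, on a foot flange of 51 mm diameter whose top is at 76 mm.
- mirror_mount: Bystander: small mirror in a 36 mm black square frame on a post, 72 mm high. Origin at the centre of its underside.
- clamp_fork: Bystander: flat aluminium clamp fork 79 x 28 x 9 mm. Origin under its middle.
- post_holder: Bystander: black post holder of 25 mm diameter with a steel post, 70 mm high. Origin at the centre of its underside.
- lens_ring: Bystander: black ring of 30 mm diameter, 12 mm high. Origin at the centre of its underside.
- driver: Bystander: 160 mm screwdriver lying on the bench.
- screw_tray: Bystander: grey tray 80 x 60 x 22 mm. Origin at the centre of its underside.
- sensor_puck: Bystander: aluminium puck of 48 mm diameter, 18 mm high. Origin at the centre of its underside.
There are look-alikes about, which are no part of the job. What is shaped like the attenuator but green or orange is not meant.

How it is judged:
On the way, in this order (a step that is already met when the one before it is completed fails the run):
1. the collar clicked in at 4 with the hatch still shut (value of joint collar between 1.12 and 1.28 rad and value of joint hatch below 0.1 rad), for 0.3 s.
2. the hatch raised past its balance point, held by the bar (value of joint hatch between 1.04 and 1.38 rad and contact force between the fingers and hatch_c1 above 0.3 N), for 0.1 s.
At the end, for the whole second after the job is handed in: The fingers still hold the hatch's bar (contact over 0.3 N), the hatch stands still between 0.74 and 0.97 rad, that is 2 to 15 degrees below its balance point at 1.00 rad, and the collar is at 4 (1.2 +- 0.08 rad) (value of joint collar between 1.12 and 1.28 rad and value of joint hatch between 0.74 and 0.97 rad and velocity of joint hatch between -0.08 and 0.08 rad/s and contact force between the fingers and hatch_c1 above 0.3 N); the arm keeps its last pose, push and grip.
It fails at once if the hatch is opened while the collar is not at 4 (value of joint hatch above 0.15 rad and not (value of joint collar between 1.12 and 1.28 rad)).
It fails at once if the hatch flies up to its end stop (value of joint hatch above 1.4 rad).
It fails at once if another thing on the bench is shifted by more than 25 mm (distance of any of mirror_mount, clamp_fork, post_holder, lens_ring, driver, screw_tray, sensor_puck from where it was at the start of the episode above 0.025 m).
It also fails if it takes over 61 s, if anything falls off the work surface, if the arm or the gripper's body presses on something with over 40 N, if the wrist force passes 120 N, or if a joint passes its speed limit or range.

## Working session

There is one attempt and no reset: what is moved stays moved. The work goes in short steps, Python scripts to look and compute and a shell command to move; the robot and the scene stay as the last step left them, time stands still between calls to the robot, and variables do not carry over. Pictures are saved under pics/ and viewed, about 8 in all and at most 12, crops included, and the job is handed in when it is done.

```bash
ls; mkdir -p pics; python3 - <<'E'
from station import readout,cams,ctrl
import cv2,numpy as np
print(readout.get_state(),ctrl.grip_point_offset)
ims=[]
for n in("top","side"):
    im,d=cams.camera(n); p=cams.camera_params(n)
    np.savez(f"{n}.npz",im=im,d=d,K=[p[k] for k in("fx","fy","cx","cy")],V=p["view"])
    cv2.imwrite(f"pics/{n}.png",im[:,:,::-1]); print(n,p)
E
```

```text
pics
{'time': 0.0, 'qpos': array([ 1.21501188e+00,  1.26374212e-01, -4.06243385e-02,  1.40540868e+00,
        6.03299934e-06,  1.57079050e+00]), 'qd': array([ 0.00021247, -0.00052293, -0.00051902,  0.00017811, -0.00023231,
        0.00065699]), 'joint_torque': array([-1.13165352e-03, -4.35914361e+01,  3.52923810e+01,  1.73941744e-02,
        8.84227211e-05,  4.16925843e-06]), 'tcp_pos': array([0.18272318, 0.49172832, 0.23052404]), 'tcp_rot': array([-1.55429724,  0.27945161, -0.27899242]), 'force': array([ 0.33754865,  0.02649651, -0.60450184]), 'torque': array([-0.00210293, -0.02188704,  0.02422626]), 'finger_gap': 0.08519121632074508} -0.0187
top {'fx': 518.5171582213586, 'fy': 518.5171582213586, 'cx': 320.1846713283092, 'cy': 197.22466921893172, 'view': array([[ 0.00336225, -0.99997016,  0.00695561, -0.00309953],
       [-0.99336728, -0.00413934, -0.11491001,  0.60124913],
       [ 0.11493537, -0.00652312, -0.99335155,  1.59020571],
       [ 0.        ,  0.        ,  0.        ,  1.        ]])}
side {'fx': 453.210591490872, 'fy': 453.210591490872, 'cx': 317.35526519206, 'cy': 199.0000041162408, 'view': array([[ 0.99926116, -0.03793254,  0.00618477, -0.5918592 ],
       [-0.02520975, -0.76837268, -0.63950598,  0.08527056],
       [ 0.02901029,  0.63887757, -0.76876124,  1.25337891],
       [ 0.        ,  0.        ,  0.        ,  1.        ]])}
```

View pics/top.png

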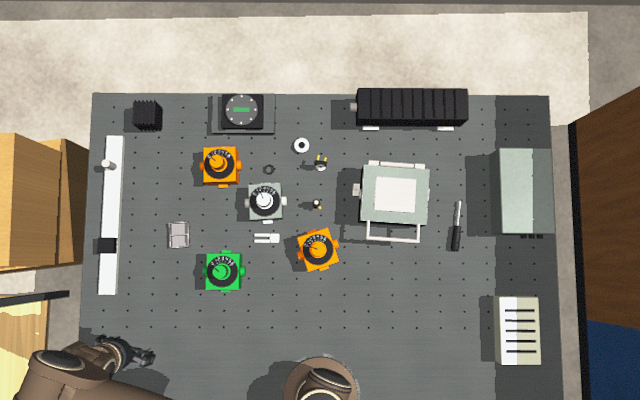

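View pics/side.png

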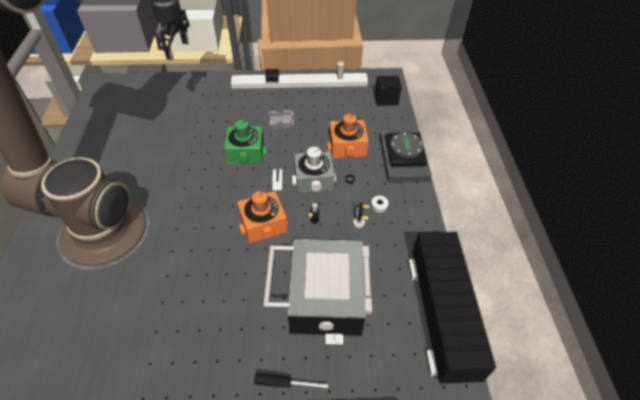

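Top view: the grey attenuator is at (266,202). Its look-alikes are orange (219,164), orange (318,249) and green (223,271), all ruled out by colour, and the flat dark dial at (242,111) has no collar. The enclosure is at (395,195), with its bar near (393,237). Next I'll confirm with an enlarged crop and measure.

```bash
cat > h.py <<'E'
import numpy as np,cv2
from scipy.spatial.transform import Rotation as R
def ray(n,uv,z,K=None,V=None):
    if K is None:
        f=np.load(n+".npz");K=f['K'];V=f['V']
    uv=np.atleast_2d(uv).astype(float)
    d=np.c_[(uv[:,0]-K[2])/K[0],(uv[:,1]-K[3])/K[1],np.ones(len(uv))]@V[:3,:3]
    o=-V[:3,:3].T@V[:3,3]
    return o+d*((z-o[2])/d[:,2])[:,None]
E
python3 - <<'E'
from h import *
f=np.load("top.npz");im=f['im'];d=f['d'];K=f['K'];V=f['V']
a=cv2.resize(im[170:250,230:310],None,fx=5,fy=5,interpolation=cv2.INTER_CUBIC)
b=cv2.resize(im[150:250,340:440],None,fx=4,fy=4,interpolation=cv2.INTER_CUBIC)
cv2.imwrite("pics/crop.png",np.hstack([a,b])[:,:,::-1])
# world map from depth
v,u=np.mgrid[:400,:640]
P=np.stack([(u-K[2])/K[0]*d,(v-K[3])/K[1]*d,d],-1)-V[:3,3]
P=P@V[:3,:3]
def box(m,name):
    n,l,s,c=cv2.connectedComponentsWithStats(m.astype(np.uint8))
    for i in range(1,n):
        if s[i,4]>60:
            Q=P[l==i]; r=cv2.minAreaRect(Q[:,:2].astype(np.float32)*1000)
            print(name,s[i],Q.mean(0).round(3),[np.round(x,1) for x in r])
z=P[:,:,2];roi=np.zeros_like(z,bool);roi[130:300,160:440]=1
box(roi&(z>.055)&(z<.085),"70mm"); box(roi&(z>.088)&(z<.113),"100mm"); box(roi&(z>.113)&(z<.13),"118")
E
```

```text
70mm [204 147  33  36 971] [0.696 0.308 0.069] [array([698.7, 310.4]), array([111.5, 100.1]), np.float64(1.4)]
70mm [315 155  12  12  76] [0.706 0.    0.069] [array([706.4,   0.9]), array([40.1, 26.4]), np.float64(47.1)]
70mm [ 248  183   35   38 1012] [0.584 0.167 0.069] [array([585.5, 169. ]), array([110.5, 100.5]), np.float64(3.9)]
70mm [ 297  228   42   44 1047] [0.438 0.006 0.07 ] [array([438.5,   6. ]), array([109.5, 100.1]), np.float64(18.5)]
70mm [ 205  253   36   37 1048] [0.372 0.291 0.07 ] [array([372.1, 295.7]), array([108.3, 105.1]), np.float64(0.1)]
100mm [ 360  161   70   83 4281] [ 0.597 -0.224  0.104] [array([ 581.9, -223.7]), array([200.7, 240.5]), np.float64(86.1)]
118 [210 155  14  13 129] [0.7   0.311 0.119] [array([698.8, 311.3]), array([38.5, 37. ]), np.float64(82.7)]
118 [257 193  14  14 136] [0.585 0.169 0.118] [array([584.7, 169.2]), array([39.4, 36.7]), np.float64(33.9)]
118 [311 243  14  14 137] [0.438 0.006 0.119] [array([438.4,   5.6]), array([37.3, 37.4]), np.float64(44.5)]
118 [213 265  14  14 147] [0.372 0.293 0.12 ] [array([371.5, 293.7]), array([37.9, 38.4]), np.float64(46.2)]
```

View pics/crop.png

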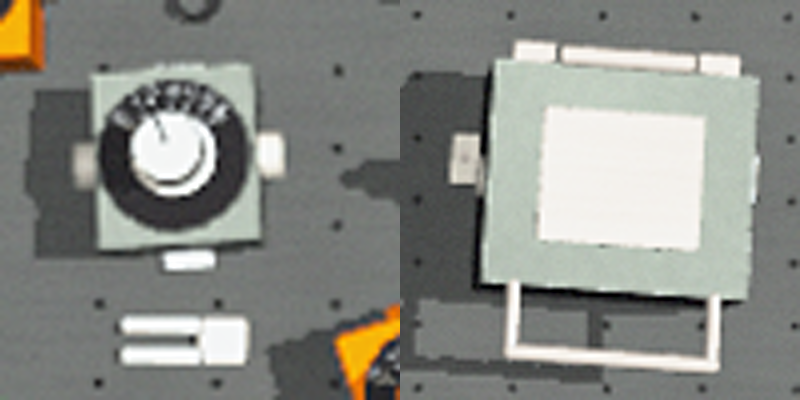

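The crop confirms the grey attenuator: the dial is black, and the line points up and slightly left, near number 2. The enclosure shows its bar at about (393,240) in the full image, with a yaw of about −4°. Next I'll work out the first move and the bar's geometry.

```bash
cat >> h.py <<'E'
def rel(p,rot):
    """shift mm and rotvec deg in tool axes from measured pose to target"""
    from station import readout
    s=readout.get_state();R0=R.from_rotvec(s['tcp_rot'])
    return (R0.inv().apply(np.array(p)-s['tcp_pos'])*1000).round(1),(R0.inv()*rot).as_rotvec(degrees=True).round(1)
def down(yaw):
    "tool down (y=-Z), jaw z axis at yaw (rad) in world"
    z=np.array([np.cos(yaw),np.sin(yaw),0]);y=np.array([0,0,-1.]);return R.from_matrix(np.c_[np.cross(y,z),y,z])
E
python3 - <<'E'
from h import *
from station import readout
s=readout.get_state();print(R.from_rotvec(s['tcp_rot']).as_matrix().round(2))
f=np.load("top.npz");im=f['im'].astype(int)
# bar: bright pixels in front of hatch, per column centroid
c=[]
for u in range(372,416):
    col=im[234:248,u].sum(1).astype(float);w=np.clip(col-380,0,None);c.append((u,234+(w*np.arange(14)).sum()/w.sum()))
c=np.array(c);W=ray("top",c,.1)
k=np.polyfit(W[:,1],W[:,0],1);print("bar x=k*y+b",k,"yaw",-np.degrees(np.arctan(k[0])))
# arms/bar ends: row 228 brightness, hatch side edges
r=im[226:232,355:430].mean(0).sum(1);print((r).astype(int))
for y in(-60,-30,0,30,60,90,120): print(y,*rel([.585,.169,.19],down(np.radians(y))))
E
```

```text
[[ 0.94 -0.    0.35]
 [-0.35 -0.    0.94]
 [-0.   -1.   -0.  ]]
bar x=k*y+b [0.06902333 0.48396721] yaw -3.948482720845078
[367 362 359 364 362 365 366 356 343 346 322 419 691 746 661 309 337 342
 338 341 342 335 319 321 322 321 321 322 326 324 326 304 220 229 226 235
 242 272 308 308 302 306 304 304 303 301 297 297 297 291 293 291 295 287
 298 313 311 310 303 277 227 321 581 737 732 316 308 342 345 350 362 364
 361 362 362]
-60 [ 489.5   40.8 -162.4] [0.000e+00 1.296e+02 1.000e-01]
-30 [ 489.5   40.8 -162.4] [ 0.1 99.6  0.1]
0 [ 489.5   40.8 -162.4] [ 0.1 69.6  0. ]
30 [ 489.5   40.8 -162.4] [ 0.1 39.6  0. ]
60 [ 489.5   40.8 -162.4] [0.1 9.6 0. ]
90 [ 489.5   40.8 -162.4] [  0.1 -20.4  -0. ]
120 [ 489.5   40.8 -162.4] [  0.1 -50.4  -0. ]
```

```bash
python3 -m jog '[[[40,0,-14],[0,0,0]],[[80,0,-27],[0,0,0]],[[120,0,-40],[0,0,0]],[[165,0,-55],[0,0,0]],[[210,10,-70],[0,0,0]],[[255,15,-85],[0,0,0]],[[300,20,-100],[0,0,0]],[[345,25,-114],[0,0,0]],[[390,30,-129],[0,0,0]],[[430,35,-143],[0,0,0]],[[465,40,-154],[0,0,0]],[[489,41,-162],[0,0,0]],[[489,41,-162],[0,0,0]],[[489,41,-162],[0,0,0]]]'
python3 - <<'E'
from h import *
from station import cams,readout
p=cams.camera_params("wrist");im,d=cams.camera("wrist")
np.savez("wrist.npz",im=im,d=d,K=[p[k] for k in("fx","fy","cx","cy")],V=p["view"])
cv2.imwrite("pics/w1.png",im[:,:,::-1]);print(readout.get_state()['tcp_pos'],p['view'].round(3))
print("bar mid",ray("top",[[393.1,240.2]],.1))
E
```

```text
time: 1.85
tcp_pos: [0.5842, 0.17, 0.1899]
tcp_rot: [-1.554, 0.28, -0.278]
force: [-0.5, 0.2, -0.3]
finger_gap: 0.0853
[0.58403799 0.1702153  0.19008985] [[ 0.347  0.938 -0.001 -0.361]
 [ 0.9   -0.333  0.282 -0.493]
 [ 0.264 -0.099 -0.959  0.202]
 [ 0.     0.     0.     1.   ]]
bar mid [[ 0.46563109 -0.21822124  0.1       ]]
```

View pics/w1.png

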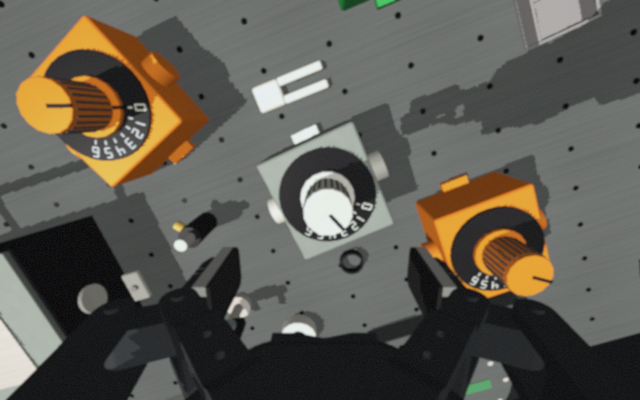

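Wrist view: the collar top is at (327,210), and its line runs from about (330,213) to (345,232). The numbers read 0 at (367,207) to 6 at (312,234).

```bash
python3 - <<'E'
from h import *
f=np.load("wrist.npz");im=f['im'];d=f['d'];K=f['K'];V=f['V']
v,u=np.mgrid[:400,:640]
P=(np.stack([(u-K[2])/K[0]*d,(v-K[3])/K[1]*d,d],-1)-V[:3,3])@V[:3,:3]
m=(abs(P[:,:,2]-.118)<.003)&(np.hypot(P[:,:,0]-.585,P[:,:,1]-.169)<.035)
(cx,cy),r=cv2.minEnclosingCircle(P[m][:,:2].astype(np.float32));print("collar",cx,cy,r,P[m].mean(0))
g=im.sum(2)
hull=cv2.convexHull(np.argwhere(m)[:,::-1].astype(np.int32));mk=np.zeros(m.shape,np.uint8);cv2.fillPoly(mk,[hull],1)
mk=cv2.erode(mk,np.ones((5,5)))
L=np.argwhere((mk>0)&(g<380))[:,::-1];W=ray("wrist",L,.118)[:,:2]-[cx,cy]
w=W.mean(0);print(len(L),"line dir deg",np.degrees(np.arctan2(w[1],w[0])),"rel yaw3.9 -> turn rad",.9-(np.arctan2(w[1],w[0])-np.radians(3.9)))
m2=(abs(P[:,:,2]-.07)<.004)&(np.hypot(P[:,:,0]-.585,P[:,:,1]-.169)<.09)
print(cv2.minAreaRect(P[m2][:,:2].astype(np.float32)*1000))
print(rel([cx,cy,.0815],down(np.radians(69.6))))
E
```

```text
collar 0.5857611894607544 0.17141075432300568 0.020226426422595978 [0.58508284 0.17127391 0.11783031]
37 line dir deg 20.036630106316796 rel yaw3.9 -> turn rad 0.6183626744683293
((585.5731811523438, 170.9912567138672), (108.50101470947266, 98.7876205444336), 4.134230613708496)
(array([  1.2, 108.6,   1.9]), array([ 0.1,  0.1, -0. ]))
```

The collar is at 2 (0.62 rad), so it needs about +34.4° clockwise, which is positive about tool y. Descend and grip.

```bash
python3 -m jog '[[[1,25,1.5],[0,0,0]],[[1,50,1.5],[0,0,0]],[[1,75,1.5],[0,0,0]],[[1,95,1.5],[0,0,0]],[[1,108,1.5],[0,0,0]],[[1,108,1.5],[0,0,0]]]' && python3 -m jog '[[[0,0,0],[0,0,0]],[[0,0,0],[0,0,0]],[[0,0,0],[0,0,0]],[[0,0,0],[0,0,0]],[[0,0,0],[0,0,0]],[[0,0,0],[0,0,0]]]' 30 60
```

```text
time: 2.65
tcp_pos: [0.5845, 0.1715, 0.0816]
tcp_rot: [-1.555, 0.279, -0.276]
force: [0.1, 0.2, 0.2]
finger_gap: 0.0854
time: 3.4
tcp_pos: [0.5854, 0.1726, 0.0828]
tcp_rot: [-1.552, 0.277, -0.277]
force: [0.6, 4.8, 5.9]
finger_gap: 0.0386
```

```bash
python3 -m jog '[[[0,0,0],[0,5,0]],[[0,0,0],[0,10,0]],[[0,0,0],[0,15,0]],[[0,0,0],[0,20,0]],[[0,0,0],[0,25,0]],[[0,0,0],[0,30,0]],[[0,0,0],[0,35,0]],[[0,0,0],[0,35,0]],[[0,0,0],[0,35,0]],[[0,0,0],[0,35,0]]]' && python3 -c "
from station import readout;from scipy.spatial.transform import Rotation as R;import numpy as np
s=readout.get_state();z=R.from_rotvec(s['tcp_rot']).as_matrix()[:,2];print(np.degrees(np.arctan2(z[1],z[0])),s['torque'])"
```

```text
time: 4.65
tcp_pos: [0.5861, 0.1736, 0.0829]
tcp_rot: [-1.434, 0.751, -0.751]
force: [3.2, 6.6, -0.9]
finger_gap: 0.039
34.77610462791289 [ 0.93105935 -0.37032015 -0.08121677]
```

Turned 34.8°. Now open, wait for the pawl to settle, lift and look.

```bash
python3 -m jog '[[[0,0,0],[0,0,0]],[[0,0,0],[0,0,0]],[[0,0,0],[0,0,0]],[[0,0,0],[0,0,0]],[[0,-25,0],[0,0,0]],[[0,-50,0],[0,0,0]],[[0,-80,0],[0,0,0]],[[0,-110,0],[0,0,0]],[[0,-110,0],[0,0,0]]]' 80
cat > look.py <<'E'
from h import *
from station import cams,readout
import sys
p=cams.camera_params("wrist");im,d=cams.camera("wrist")
K=[p[k] for k in("fx","fy","cx","cy")];V=p["view"]
np.savez("wrist.npz",im=im,d=d,K=K,V=V);cv2.imwrite("pics/%s.png"%sys.argv[1],im[:,:,::-1])
v,u=np.mgrid[:400,:640]
P=(np.stack([(u-K[2])/K[0]*d,(v-K[3])/K[1]*d,d],-1)-V[:3,3])@V[:3,:3]
E
cat > col.py <<'E'
from look import *
m=(abs(P[:,:,2]-.118)<.003)&(np.hypot(P[:,:,0]-.585,P[:,:,1]-.171)<.035)
(cx,cy),r=cv2.minEnclosingCircle(P[m][:,:2].astype(np.float32));print("collar",cx,cy,r)
hull=cv2.convexHull(np.argwhere(m)[:,::-1].astype(np.int32));mk=np.zeros(m.shape,np.uint8);cv2.fillPoly(mk,[hull],1)
mk=cv2.erode(mk,np.ones((5,5)));L=np.argwhere((mk>0)&(im.sum(2)<380))[:,::-1];w=(ray("wrist",L,.118)[:,:2]-[cx,cy]).mean(0)
print(len(L),"turn",.9-(np.arctan2(w[1],w[0])-np.radians(4)))
E
python3 col.py w2; python3 - <<'E'
from h import *
print(rel([.4656,-.218,.23],down(np.radians(-4))))
E
```

```text
time: 5.78
tcp_pos: [0.5872, 0.1735, 0.1956]
tcp_rot: [-1.43, 0.748, -0.754]
force: [-1.0, 0.7, -0.1]
finger_gap: 0.0801
collar 0.5856278538703918 0.1709289401769638 0.020144689828157425
33 turn 1.1793278981580029
(array([ 252.5,  -37.9, -322.4]), array([-0.3, 38.8, -0.1]))
```

View pics/w2.png

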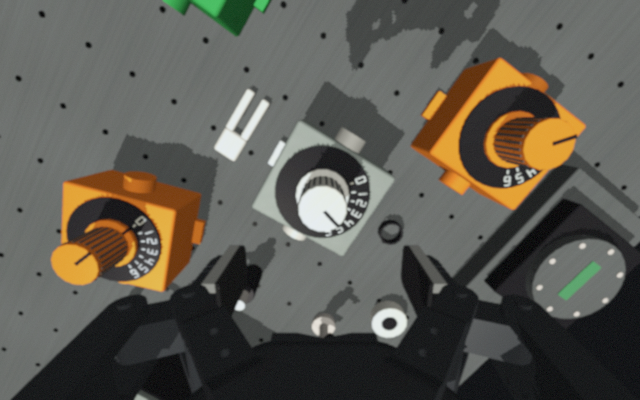

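The collar line points at (343,226), which measures 1.18 rad: clicked at 4. Now to a point above the bar, with the jaws set to 40 mm.

```bash
python3 -m jog '[[[20,-15,-25],[0,4,0]],[[45,-30,-55],[0,8,0]],[[70,-38,-90],[0,12,0]],[[95,-38,-120],[0,16,0]],[[120,-38,-153],[0,20,0]],[[145,-38,-185],[0,24,0]],[[170,-38,-217],[0,28,0]],[[195,-38,-249],[0,32,0]],[[220,-38,-281],[0,36,0]],[[240,-38,-306],[0,38.8,0]],[[252,-38,-322],[0,38.8,0]],[[252,-38,-322],[0,38.8,0]],[[252,-38,-322],[0,38.8,0]]]' 40
cat > bar.py <<'E'
from look import *
yw=np.radians(-4);ex=np.array([np.cos(yw),np.sin(yw)]);ey=np.array([-ex[1],ex[0]])
Q=P[:,:,:2]-[.4656,-.218];a=Q@ex;b=Q@ey;z=P[:,:,2]
m=(abs(z-.103)<.008)&(abs(a)<.02)&(abs(b)<.055)&(d>0)
print("bar n",m.sum(),"along-x off",np.median(a[m]),np.percentile(a[m],[3,97]),"top z",np.percentile(z[m],[50,90]))
k=np.polyfit(b[m],a[m],1);print("bar yaw",-4-np.degrees(k[0]),k)
h=(abs(z-.103)<.008)&(a>.03)&(a<.25)&(d>0);print("hatch y extent",np.percentile(b[h],[.5,99.5]),"x",np.percentile(a[h],[.5,99.5]))
m=(abs(z-.1)<.01)&(a>.012)&(a<.04)&(abs(b)<.09)&(d>0);B=b[m];print("arms",B[B<0].mean() if (B<0).any() else None,B[B>0].mean() if (B>0).any() else None)
E
python3 bar.py w3
```

```text
time: 7.45
tcp_pos: [0.4654, -0.2169, 0.2293]
tcp_rot: [-1.17, 1.261, -1.259]
force: [-0.3, 0.1, -0.7]
finger_gap: 0.04
bar n 1345 along-x off 0.002641560387793699 [-0.00305332  0.00825216] top z [0.10470441 0.10604004]
bar yaw -4.099358654283558 [0.00173414 0.00251008]
hatch y extent [-0.09351906  0.10358283] x [0.03943152 0.23407805]
arms -0.06900866812516791 0.07882473030826355
```

View pics/w3.png

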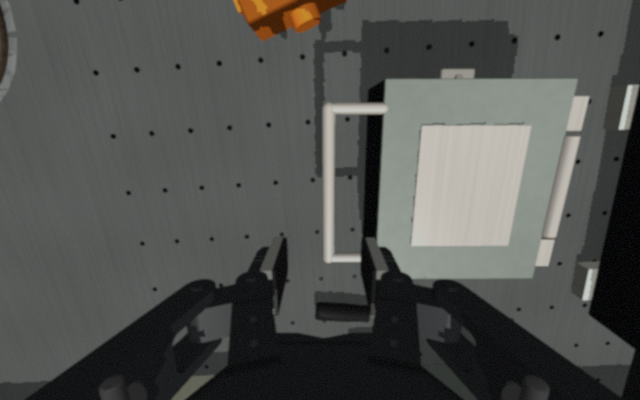

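The bar runs through pixels (329,105) to (329,260), 2.6 mm further along +x than I estimated and with its middle about 5 mm towards +y. Descend and pinch it with 25 N.

```bash
python3 -m jog '[[[-2,30,2],[0,0,0]],[[-3.5,60,3],[0,0,0]],[[-3.5,90,3],[0,0,0]],[[-3.5,115,3],[0,0,0]],[[-3.5,135,3],[0,0,0]],[[-3.5,148,3],[0,0,0]],[[-3.5,148,3],[0,0,0]],[[-3.5,148,3],[0,0,0]]]' && python3 -m jog '[[[0,0,0],[0,0,0]],[[0,0,0],[0,0,0]],[[0,0,0],[0,0,0]],[[0,0,0],[0,0,0]],[[0,0,0],[0,0,0]]]' 0 25; python3 -c "
from h import *
print(rel([.4685,-.2135,.081],down(np.radians(-4))))"
```

```text
time: 8.5
tcp_pos: [0.4698, -0.2129, 0.0823]
tcp_rot: [-1.17, 1.259, -1.259]
force: [-0.1, 0.1, 0.5]
finger_gap: 0.0398
time: 9.12
tcp_pos: [0.4703, -0.2131, 0.0828]
tcp_rot: [-1.17, 1.258, -1.26]
force: [0.6, -0.3, 4.0]
finger_gap: 0.0107
(array([ 0.5,  1.8, -1.8]), array([-0.3,  0. , -0.2]))
```

```bash
python3 -m jog '[[[0,-8,0.1],[0,0,0]],[[0,-19.2,0.8],[0,0,0]],[[0,-30.6,2.1],[0,0,0]],[[0,-42,4],[0,0,0]],[[0,-56.9,7.5],[0,0,0]],[[0,-68,10.8],[0,0,0]],[[0,-78.8,14.6],[0,0,0]],[[0,-89.5,19],[0,0,0]],[[0,-99.9,24],[0,0,0]],[[0,-110,29.5],[0,0,0]],[[0,-110,29.5],[0,0,0]],[[0,-110,29.5],[0,0,0]]]'
cat > ang.py <<'E'
from h import *
from station import readout,cams
s=readout.get_state();Rm=R.from_rotvec(s['tcp_rot']).as_matrix()
g=s['tcp_pos']-.0187*Rm[:,1];yw=np.radians(-4);ex=np.array([np.cos(yw),np.sin(yw)])
hinge=np.array([.4685,-.2135])+.22*ex
a=(g[:2]-hinge)@ex;print("grasp a,z",a,g[2],"theta",np.arctan2(g[2]-.1,-a),"r",np.hypot(a,g[2]-.1),"F",s['force'].round(1),"gap",s['finger_gap'])
# hatch plane from side camera depth
for n in("side","top"):
    im,d=cams.camera(n);p=cams.camera_params(n);V=p['view']
    v,u=np.mgrid[:400,:640];P=(np.stack([(u-p['cx'])/p['fx']*d,(v-p['cy'])/p['fy']*d,d],-1)-V[:3,3])@V[:3,:3]
    A=(P[:,:,:2]-hinge)@ex;B=(P[:,:,:2]-hinge)@[-ex[1],ex[0]];Z=P[:,:,2]-.1
    rr=np.hypot(A,Z);th=np.arctan2(Z,-A);m=(d>0)&(rr>.06)&(rr<.165)&(abs(B)<.095)&(th>.1)&(th<1.6)
    if m.sum()>30:
        k=np.polyfit(rr[m],th[m]*rr[m],1);print(n,m.sum(),"theta by plate (median, slope)",np.median(th[m]),k[0])
E
python3 ang.py
```

```text
time: 10.62
tcp_pos: [0.4983, -0.215, 0.1935]
tcp_rot: [-1.171, 1.26, -1.259]
force: [-5.8, 3.6, 1.6]
finger_gap: 0.0106
grasp a,z -0.1902621191413521 0.21217918310607545 theta 0.5327398312864084 r 0.2208706478971447 F [-5.8  3.6  1.6] gap 0.010629062842989864
side 2991 theta by plate (median, slope) 0.5473791412241629 0.4955018499926549
top 1291 theta by plate (median, slope) 0.5515315872346231 0.49749786511968613
```

The tracking is good, with θ about 0.53. Continue past the balance point to about 64°, slowly.

```bash
python3 -m jog '[[[0,-7.3,4.5],[0,0,0]],[[0,-14.5,9.4],[0,0,0]],[[0,-22,15],[0,0,0]],[[0,-29.7,21.1],[0,0,0]],[[0,-35.5,26],[0,0,0]],[[0,-41.1,31.3],[0,0,0]],[[0,-46.5,36.8],[0,0,0]],[[0,-51.8,42.4],[0,0,0]],[[0,-56.8,48.2],[0,0,0]],[[0,-61.7,54.2],[0,0,0]],[[0,-66.3,60.3],[0,0,0]],[[0,-70.7,66.6],[0,0,0]],[[0,-74.8,73],[0,0,0]],[[0,-78.8,79.5],[0,0,0]],[[0,-82.5,86.2],[0,0,0]],[[0,-85.6,92.2],[0,0,0]],[[0,-86.9,94.9],[0,0,0]],[[0,-86.9,94.9],[0,0,0]],[[0,-86.9,94.9],[0,0,0]]]'; python3 ang.py
```

```text
time: 13.1
tcp_pos: [0.5934, -0.2216, 0.2836]
tcp_rot: [-1.168, 1.256, -1.261]
force: [-4.1, 4.4, 8.6]
finger_gap: 0.0109
grasp a,z -0.09499169125656479 0.30234702185431206 theta 1.1318865006932017 r 0.22353464756294933 F [-4.1  4.4  8.6] gap 0.010851851222758072
side 1364 theta by plate (median, slope) 1.1689304941619931 1.1009767196869864
top 382 theta by plate (median, slope) 1.1518502435520679 1.0981562834529504
```

θ is about 1.10–1.15, past balance and still held. Ease back to about 0.865 rad.

```bash
python3 -m jog '[[[0,0,0],[0,0,0]],[[0,2,-4.2],[0,0,0]],[[0,4.4,-8.6],[0,0,0]],[[0,6.2,-12],[0,0,0]],[[0,8.1,-15.3],[0,0,0]],[[0,12,-21.9],[0,0,0]],[[0,16.2,-28.3],[0,0,0]],[[0,20.6,-34.6],[0,0,0]],[[0,25.2,-40.7],[0,0,0]],[[0,28.8,-45.2],[0,0,0]],[[0,31.1,-47.9],[0,0,0]],[[0,31.1,-47.9],[0,0,0]],[[0,31.1,-47.9],[0,0,0]],[[0,31.1,-47.9],[0,0,0]]]'; python3 ang.py
```

```text
time: 14.95
tcp_pos: [0.5457, -0.2184, 0.2524]
tcp_rot: [-1.169, 1.256, -1.261]
force: [-2.8, -0.7, 3.4]
finger_gap: 0.0111
grasp a,z -0.14276062361395778 0.2711156906043861 theta 0.8754919545874442 r 0.22284787462675545 F [-2.8 -0.7  3.4] gap 0.011097102751422033
side 2214 theta by plate (median, slope) 0.9002129344216345 0.8384178102864291
top 782 theta by plate (median, slope) 0.8932341733461575 0.8325353110226377
```

```bash
python3 -m jog '[[[0,0,0],[0,0,0]],[[0,0,0],[0,0,0]],[[0,0,0],[0,0,0]],[[0,0,0],[0,0,0]]]'; python3 ang.py; python3 - <<'E'
from h import *
from station import cams
im,_=cams.camera("top");s,_=cams.camera("side")
a=cv2.resize(im[170:250,230:310],(400,400),interpolation=cv2.INTER_CUBIC);b=cv2.resize(s[130:330,200:400],(400,400))
cv2.imwrite("pics/end.png",np.hstack([a,b])[:,:,::-1])
E
```

```text
time: 15.55
tcp_pos: [0.5457, -0.2184, 0.2524]
tcp_rot: [-1.169, 1.256, -1.261]
force: [-1.2, 0.0, 2.7]
finger_gap: 0.0109
grasp a,z -0.14273213438124757 0.27113696467004544 theta 0.8756512766636607 r 0.22284596218352914 F [-1.2  0.   2.7] gap 0.010869309643549202
side 2202 theta by plate (median, slope) 0.90093562434046 0.8391765804475952
top 779 theta by plate (median, slope) 0.8928409916572961 0.8390119983099963
```

View pics/end.png

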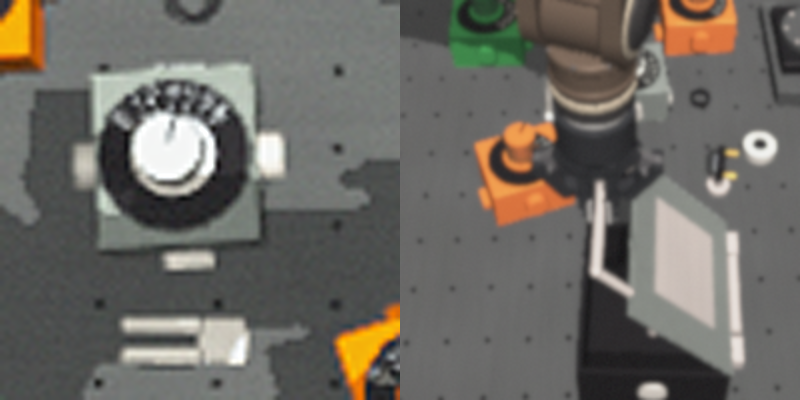

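The collar line points slightly right of up at (173,120), at 4. The hatch is held steady by the bar at about 0.87 rad, with the bystanders in view unmoved. Handing in.

```bash
python3 -c "
from station import ctrl,readout
print(ctrl.job_done(),readout.get_state()['time'])"
```

```text
the job is handed in; nothing more can be done
the job is handed in; nothing more can be done
```

The job is handed in at about 15.7 s of the 61 s allowed, with every step carried out; the hand-in gave no verdict.

- **Collar:** I turned the grey attenuator's collar from 2 to 4. The wrist camera measured 1.18 rad after release, and the last top view still showed it at 4.
- **Hatch:** I pinched the bar from above and raised the hatch to about 1.10–1.15 rad, past the balance point and well short of the stop. I then eased it back down and held it.
- **Final position:** The arm's pose puts the hatch at 0.876 rad, about 7° below balance. The camera measurements of the hatch plate gave 0.84 to 0.90 rad, a spread of about 0.06 rad, all within limits. Readings 0.6 s apart showed no movement beyond about 0.007 rad.
- **Grip:** The fingers were closed on the bar at a gap of 11 mm with 25 N set.
- **Other things on the bench:** I saw nothing shifted in the pictures, but I did not measure each bystander's position at the end.

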